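Release the battery from its charging dock with the pin tool

ROBOT

A 6-joint arm with a two-finger parallel gripper is mounted at the origin on a cart in front of the work surface, level with it; the furniture and walls round the work are solid. World frame = base frame: x ahead of the robot, y to its left, z up, the work surface at z = 0. Lengths are in m, angles in rad, forces in N, time in s.
With the tool pointing down it reaches from about 0.4 to 0.825 m from the base axis. Payload 7 kg.
Tool frame: the origin (TCP) lies between the finger pads; the fingertips stand 22 mm ahead of it and the grasp point (between the pads) lies 3 mm ahead of it; z points along the fingers, y is the direction in which the jaws open and shut (so a half turn about z gives the same grasp; the last joint's range is limited). The gripper opens to 88 mm and grips with 3 to 60 N. Pads are 19 mm wide; open, the fingers measure 130 mm over their backs; the gripper's body (78 mm by 193 mm) begins 47 mm behind the grasp point.
Start: joints at [1.622, 0.359, 0.012, 0, -1.224, -0.288], TCP at [0.158, 0.656, 0.222] pointing down, gripper open.
Joint ranges: [-3.07, 3.07], [-1.43, 2.12], [-1.02, 1.25], [-3.03, 1.67], [-3.05, -0], [-3.03, 3.03]. Speed limits (rad/s): [2.39, 2.39, 3.01, 3.14, 3.14, 3.14].

INTERFACE

Orientations are given as [roll, pitch, yaw] about the fixed x, y, z axes, in that order (R = Rz(yaw) Ry(pitch) Rx(roll)).
In Python, from station import * gives the robot as it stands. The module is installed in compiled form; this text tells all that it offers.
- The arm moves only by the tool move_arm, never from a script. Its argument "rows" is a list of rows, each an object with "delta_rot": the turn, a rotation vector about the world's x, y, z in degrees, a list of three; "delta_pos": the shift along the world's x, y, z in cm, a list of three; "hand": the finger opening in cm, from 0 to 8.76. A call has exactly 10 rows; each row shifts and turns the commanded pose from where the row before left it; what a row does not reach is not made up. A row lasts 1/10 s, in which the tool goes at most 50 mm and 8.59 degrees, less where a joint would pass 70% of its speed; a pose out of reach is approached as far as the arm can. A call is refused whole if a number of a shift passes 5 or a number of a turn 8.59, either way. A call with a gripper value outside its range is refused whole. The fingers move at their own pace and stop on an object; "force" is the grip in N (left out, the last holds). Time passes only in rows, so rows that do not move let the fingers close, or fill a call up. It gives the time, the measured TCP pose, the force and the opening at its end, in the units of the state.
- get_state(): the state, without advancing time (a new reading comes with each control period).
- grab_frame(name): name is "scene" or "top" or "wrist"; returns the picture (400x640x3 uint8, blue, green, red); there is no depth.
- camera_info(name): a dict with "camera_matrix" (3x3 intrinsics, pixels), "dist" ([k1, k2, p1, p2, k3] as OpenCV has them; the pictures are not rectified), "world_from_camera" (4x4, takes a point from camera to world coordinates); the wrist camera has in their place "T_tool_cam" (4x4, takes a point from camera to tool coordinates, whose origin is the TCP and whose axes are the flange's). Camera axes: x right, y down, z forward; pixel columns grow to the right and rows downward; lengths in m; the calibration is good to about 2 mm. A picture is of the moment at which its call begins: read the wrist's pose just before it. camera_info takes no time and is no camera call.
- job_done(): hands the job in, once; it reports no verdict.
The state is a dict: "t": time; "q": joint angles; "qd": joint speeds; "joint_efforts": joint torques, N m; "eef_pos": TCP position; "ee_rot": TCP orientation; "force": force on the tool from outside, world axes, zero at the start; "moment": the same for the moment, N m; "width": finger opening in m.
Only numpy, scipy, OpenCV 4.12 (cv2) and the standard library are available. Lean on these libraries where they do the work, as an engineer would, in place of code of your own. Each camera call takes 0.05 s, during which the arm holds its last target.

TASK

The battery is locked in its grey charging dock. Take the thin release pin (red handle) from the wooden tool stand, press the red button down in the well on top of the battery with it and, keeping the button pressed with the pin, push the battery out of the open end of the dock as far as it goes. Then put the pin back in its hole in the stand, all the way down, and leave the other tool in the stand alone.

Things in the scene. Friction and masses are not known exactly. Their poses are not given: they have to be found in the camera images.
- release_pin: Release pin, a loose hand tool of 0.1 kg, upright, point down, in one of the stand's two holes (either). Origin at the tip, z up along the tool. Steel pin 8 mm diameter, z = 0 to 50 mm; dark collar 44 mm diameter, to 57 mm; round red handle with two black bands, 32 mm diameter, to 105 mm. In the stand the collar rests on the stand's top, the tip 10 mm above the bench.
- drift: The wrong tool, to be left in the stand's other hole: same shape and size, but with a pale wooden handle and a 23 mm thick steel shank, too thick for the button's well. Origin at the tip, z up.
- tool_stand: Wooden tool stand, fixed, 70 (x) x 180 (y) x 60 mm high, turned by up to 0.5 rad about the vertical. Origin at the centre of its underside, z up. Two holes from above, 26 mm diameter and 57 mm deep, at x = 0, y = -55 and y = +55 mm in its frame.
- button_face (a point): Centre of the top face of the red button, 19.6 mm diameter, down a round well of 21 mm diameter in the battery's top; moves with battery and button. Axes as the dock's. Unpressed it is 42.5 mm above the bench, 14 mm below the battery's top (56.5 mm above the bench). Black battery 120 (x) x 74 (y) x 36 mm; the well's axis is on its centre line, 45 mm from its front (-x) end.
- dock: Grey charging dock, fixed, x = -55 to 98, y = -52 to 52 mm. Origin on the bench under it, z up; -x is the way the battery slides out, through the open end, which is turned at most 0.5 rad from facing the robot. Side walls 46 mm high; back wall, at the +x end, 62 mm.
- release_button (a joint): How far the button is pressed, in m: 0 up, 0.010 fully down. A spring pushes it up with 2 N at the start of the travel and 6 N at the end. From 0.006 down the battery is unlocked; less than that and it stays locked. It must be held down over the first 20 mm of the battery's way, or the latch catches again.
- battery (a joint): How far the battery has slid out, in m: 0 fully in, 0.060 at the outer stop. It slides with about 1.5 N of friction and stays where it is left.

How it is judged:
On the way, in this order (a step that is already met when the one before it is completed fails the run):
1. the pin, in the well, presses the button down at least 6 mm, the battery still in (value of joint release_button above 0.006 m and contact force between release_pin and release_button above 0.8 N and value of joint battery below 0.01 m), for 0.1 s.
2. the battery is pushed at least 25 mm out while the pin still holds the button down (value of joint battery above 0.025 m and value of joint release_button above 0.0045 m and contact force between release_pin and release_button above 0.8 N), for 0.1 s.
At the end, for the whole second after the job is handed in: The battery is at least 48 mm out of the dock (of 60) and the button is up again; the release pin stands in a hole of the tool stand, within 20 mm of its axis each way, tip no more than 18 mm above the bench, tilted less than 0.2 rad, released and at rest (value of joint battery above 0.048 m and value of joint release_button below 0.003 m and x of release_pin in the frame of tool_stand between -0.02 and 0.02 m and (y of release_pin in the frame of tool_stand between 0.035 and 0.075 m or y of release_pin in the frame of tool_stand between -0.075 and -0.035 m) and z of release_pin in the frame of tool_stand below 0.018 m and angle between release_pin's own z axis and vertical below 0.2 rad and linear speed of release_pin below 0.02 m/s); the robot touches nothing.
It fails at once if the other tool is moved more than 20 mm (distance of drift from where it was at the start of the episode above 0.02 m).
It also fails if it takes over 45 s, if anything falls off the work surface, if the arm or the gripper's body presses on something with over 40 N, if the wrist force passes 120 N, or if a joint passes its speed limit or range.

## Working session

There is one attempt and no reset: what is moved stays moved. The work goes in short steps, Python scripts to look and compute and a tool call to move; the robot and the scene stay as the last step left them, time stands still between calls to the robot, and variables do not carry over. Pictures are saved under pics/ and viewed, and the job is handed in when it is done.

Besides the shell and the picture viewer there is one more tool, called after "Call:" as name([rows], argument=value, ...), one row to a line, values as JSON. move_arm: Moves the arm, as the interface text tells. Its arguments: {"type":"object","properties":{"rows":{"type":"array"},"force":{"type":"number"}},"required":["rows"]}

```bash
mkdir -p pics; cat > h.py <<'E'
from station import *
import numpy as np, cv2
def info(n):
    c=camera_info(n); return c
E
python3 - <<'E'
from h import *
s=get_state()
for k in ('t','eef_pos','ee_rot','force','width'): print(k,s[k])
for n in ('scene','top'):
    cv2.imwrite(f'pics/{n}0.png',grab_frame(n)); c=camera_info(n)
    print(n,np.round(c['camera_matrix'],1).tolist(),c['dist'],np.round(c['world_from_camera'],4).tolist())
print(np.round(camera_info('wrist')['T_tool_cam'],4))
E
```

```text
t 0.0
eef_pos [0.15824599 0.65565936 0.22149569]
ee_rot [ 3.13987505e+00 -1.32810988e-04 -2.36894315e-01]
force [-0.43020285 -0.08563314 -0.50586395]
width 0.08782802197220402
scene [[441.2, 0.0, 317.0], [0.0, 441.2, 193.0], [0.0, 0.0, 1.0]] [-0.03762649  0.          0.          0.          0.        ] [[0.5701, -0.3967, 0.7195, -0.121], [-0.8215, -0.2701, 0.5021, -0.5856], [-0.0048, -0.8773, -0.4799, 0.4796], [0.0, 0.0, 0.0, 1.0]]
top [[511.4, 0.0, 321.1], [0.0, 511.4, 201.0], [0.0, 0.0, 1.0]] [-0.14677388  0.          0.          0.          0.        ] [[0.0274, -0.9967, 0.0763, 0.459], [-0.9996, -0.027, 0.0064, -0.1425], [-0.0043, -0.0764, -0.9971, 1.1262], [0.0, 0.0, 0.0, 1.0]]
[[-1.300e-03 -9.686e-01 -2.485e-01  6.570e-02]
 [ 1.000e+00 -1.200e-03 -4.000e-04  2.000e-04]
 [ 1.000e-04 -2.485e-01  9.686e-01 -1.614e-01]
 [ 0.000e+00  0.000e+00  0.000e+00  1.000e+00]]
```

View pics/top0.png

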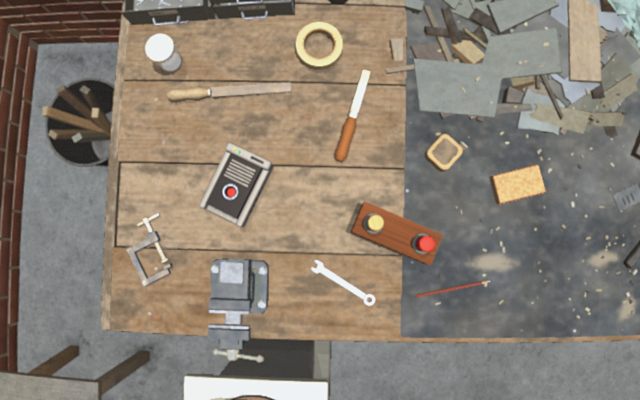

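View pics/scene0.png

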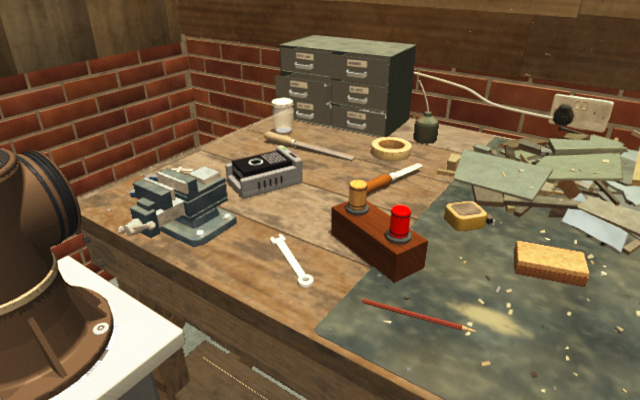

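The top view shows the dock around (236,185) with its red button at (231,192). The stand is at (397,233), with the red pin at (425,243) and the pale drift at (374,223). In the scene view the pin is at (400,222) and the drift at (358,195).

```bash
cat >> h.py <<'E'
def ray(n,uv):
    c=camera_info(n); K=np.array(c['camera_matrix']);T=np.array(c['world_from_camera'])
    p=cv2.undistortPoints(np.array([[uv]],float),K,np.array(c['dist']))[0,0]
    return T[:3,3],T[:3,:3]@np.r_[p,1]
def on(n,uv,z):
    o,d=ray(n,uv); return o+d*(z-o[2])/d[2]
def px(n,P):
    c=camera_info(n);K=np.array(c['camera_matrix']);T=np.linalg.inv(np.array(c['world_from_camera']))
    r,_=cv2.Rodrigues(T[:3,:3]); return cv2.projectPoints(np.array(P,float).reshape(-1,1,3),r,T[:3,3],K,np.array(c['dist']))[0][:,0]
E
python3 - <<'E'
from h import *
im=cv2.imread('pics/top0.png'); 
b,g,r=[im[...,i].astype(int) for i in range(3)]
m=((r>170)&(g<80)&(b<80)).astype(np.uint8)
n,l,s,c=cv2.connectedComponentsWithStats(m)
for i in range(1,n):
    if s[i][4]>15: print(s[i],c[i], on('top',c[i],.115), on('top',c[i],.0425))
cv2.imwrite('pics/top0z.png',cv2.resize(im[130:240,180:300],None,fx=5,fy=5,interpolation=cv2.INTER_CUBIC))
cv2.imwrite('pics/top0s.png',cv2.resize(im[190:280,340:460],None,fx=6,fy=6,interpolation=cv2.INTER_CUBIC))
E
```

```text
[227 188   8   9  28] [229.82142857 191.32142857] [0.55089172 0.04675015 0.115     ] [0.5574812  0.06031595 0.0425    ]
```

View pics/top0z.png

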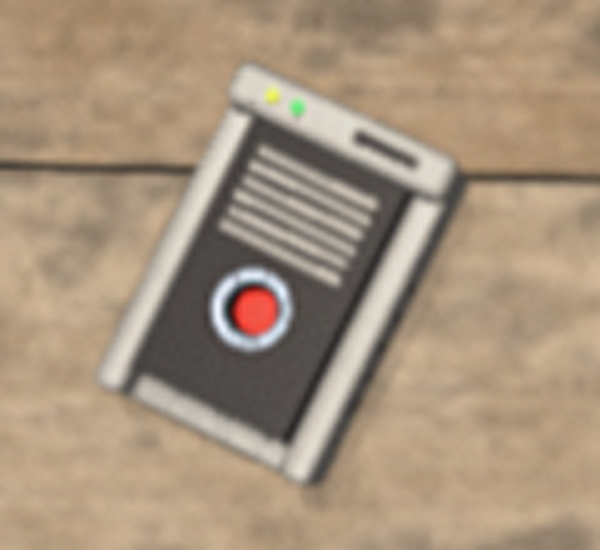

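View pics/top0s.png

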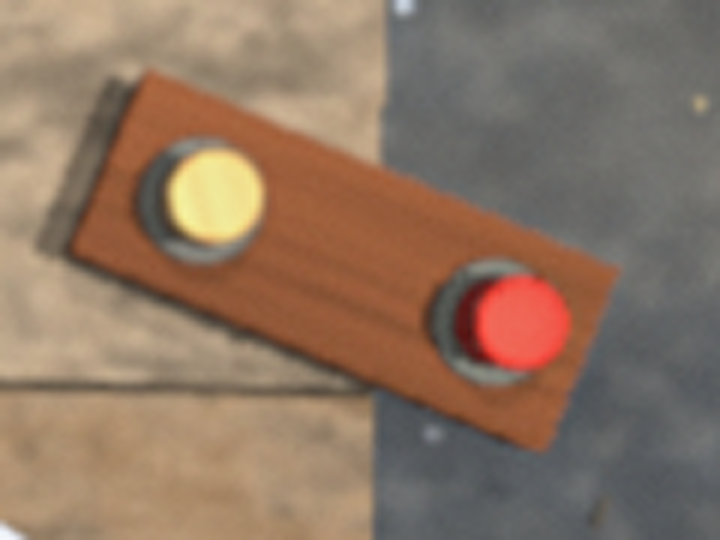

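The zoom of the dock shows the well ring centred at (252,309), and its open lower end faces the robot. The zoom of the stand shows the red handle top at (522,323), the yellow handle top at (215,195), and the stand's top corners clearly.

```bash
python3 - <<'E'
from h import *
im=cv2.imread('pics/top0.png'); hsv=cv2.cvtColor(im,cv2.COLOR_BGR2HSV)
print(im[243,427], hsv[243,427], im[222,375],hsv[222,375])
Z=lambda x,y:(180+(x+.5)/5-.5,130+(y+.5)/5-.5)
S=lambda x,y:(340+(x+.5)/6-.5,190+(y+.5)/6-.5)
print('ring',on('top',Z(252,309),.0565))
w=on('top',Z(252,309),.0565)
bl=on('top',Z(240,66),.062);br=on('top',Z(462,162),.062)
bl2=on('top',Z(230,103),.062);br2=on('top',Z(442,197),.062)
fl=on('top',Z(100,385),.046);fr=on('top',Z(308,485),.046)
print('back',bl,br,np.linalg.norm(bl-br),'front',fl,fr,np.linalg.norm(fl-fr))
for a,b in((bl,br),(fl,fr),(bl2,br2)):
    d=a-b; print('yaw dock', np.arctan2(-d[0],d[1]))
d=(bl+br)/2-(fl+fr)/2; print('axis',np.linalg.norm(d[:2]),np.arctan2(d[1],d[0]))
C=[on('top',S(*p),.06) for p in((150,70),(620,268),(548,453),(70,250))]
print(np.round(C,4)); print([np.linalg.norm(C[i]-C[i-1]) for i in range(4)]); c=np.mean(C,0); print('stand',c)
d=(C[0]+C[3])/2-(C[1]+C[2])/2; yaw=np.arctan2(-d[0],d[1]);print('yaw',yaw)
u=np.array([-np.sin(yaw),np.cos(yaw)])
print('holes +y',c[:2]+.055*u,'-y',c[:2]-.055*u)
print('collar red (z .067)',on('top',S(492,322),.067),'handle',on('top',S(522,323),.115),'drift',on('top',S(203,200),.067),on('top',S(215,195),.115))
for z in(.06,.115):print(px('scene',[*on('top',S(522,323),.115)[:2],z]))
print(px('scene',[w[0],w[1],.0565]))
im=cv2.imread('pics/scene0.png')
cv2.imwrite('pics/s0a.png',cv2.resize(im[165:285,320:440],None,fx=5,fy=5,interpolation=cv2.INTER_CUBIC))
cv2.imwrite('pics/s0b.png',cv2.resize(im[135:215,215:315],None,fx=6,fy=6,interpolation=cv2.INTER_CUBIC))
E
```

```text
[ 85 101 240] [  3 165 240] [154 232 241] [ 27  92 241]
ring [0.55605204 0.05730829 0.0565    ]
back [0.65895136 0.06605046 0.062     ] [ 0.62001273 -0.0301019   0.062     ] 0.10373762583571158 front [0.52270804 0.12364414 0.046     ] [0.48273025 0.03228248 0.046     ] 0.09972550804324377
yaw dock -0.384781823020542
yaw dock -0.41247528517026655
yaw dock -0.3925957130331262
axis 0.14934113445148534 -0.4133629226596802
[[ 0.5426 -0.2266  0.06  ]
 [ 0.4777 -0.393   0.06  ]
 [ 0.4127 -0.3686  0.06  ]
 [ 0.4792 -0.2002  0.06  ]]
[np.float64(0.06871071516913578), np.float64(0.17859738118991472), np.float64(0.06939193864626812), np.float64(0.1810582055195942)]
stand [ 0.47803227 -0.29709742  0.06      ]
yaw -0.37409084607269727
holes +y [ 0.49813072 -0.2459012 ] -y [ 0.45793381 -0.34829363]
collar red (z .067) [ 0.45781696 -0.34668527  0.067     ] handle [ 0.45776495 -0.34746005  0.115     ] drift [ 0.49750178 -0.24538396  0.067     ] [ 0.4975091  -0.24465389  0.115     ]
[[398.42401126 237.34184087]]
[[401.30554274 209.09087015]]
[[255.96211009 162.07721204]]
```

View pics/s0a.png

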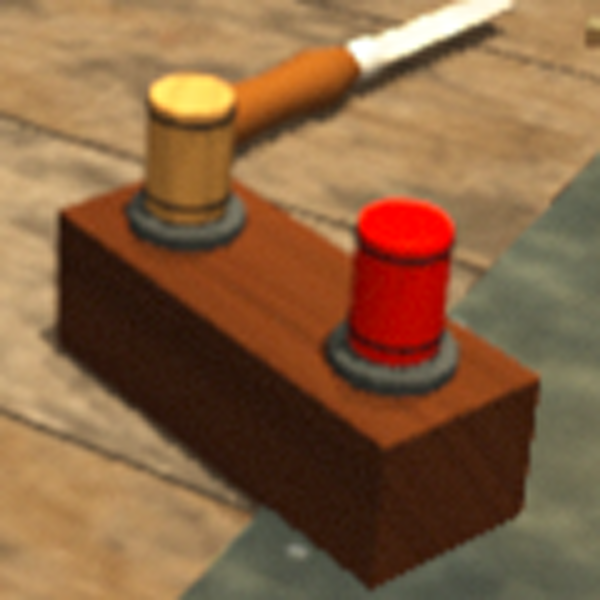

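View pics/s0b.png

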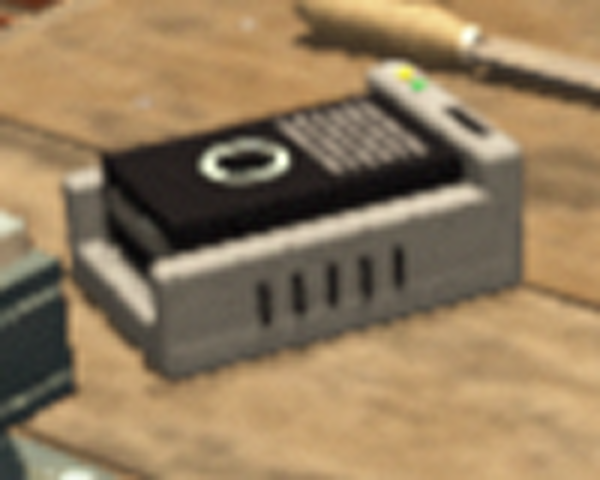

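Call:
move_arm([
  {"delta_rot": [0, 0, -8.5], "delta_pos": [3.0, -3.2, 0], "hand": 8.76},
  {"delta_rot": [0, 0, -8.5], "delta_pos": [3.0, -3.2, 0], "hand": 8.76},
  {"delta_rot": [0, 0, -8.5], "delta_pos": [3.0, -3.2, 0], "hand": 8.76},
  {"delta_rot": [0, 0, -8.5], "delta_pos": [3.0, -3.2, 0], "hand": 8.76},
  {"delta_rot": [0, 0, -8.5], "delta_pos": [3.0, -3.2, 0], "hand": 8.76},
  {"delta_rot": [0, 0, -8.5], "delta_pos": [3.0, -3.2, 0], "hand": 8.76},
  {"delta_rot": [0, 0, -8.5], "delta_pos": [3.0, -3.2, 0], "hand": 8.76},
  {"delta_rot": [0, 0, -8.5], "delta_pos": [3.0, -3.2, 0], "hand": 8.76},
  {"delta_rot": [0, 0, -8.5], "delta_pos": [3.0, -3.2, 0], "hand": 8.76},
  {"delta_rot": [0, 0, -8.5], "delta_pos": [3.0, -3.2, 0], "hand": 8.76},
])

```text
t: 1.1
eef_pos: [0.4591, 0.3345, 0.2223]
ee_rot: [3.141, -0.0, -1.726]
force: [0.8, 0.9, 0.0]
width: 0.0882
```

Call:
move_arm([
  {"delta_rot": [0, 0, -1.37], "delta_pos": [0.4, -3.9, 0], "hand": 8.76},
  {"delta_rot": [0, 0, -1.37], "delta_pos": [0.4, -3.9, 0], "hand": 8.76},
  {"delta_rot": [0, 0, -1.37], "delta_pos": [0.4, -3.9, 0], "hand": 8.76},
  {"delta_rot": [0, 0, -1.37], "delta_pos": [0.4, -3.9, 0], "hand": 8.76},
  {"delta_rot": [0, 0, -1.37], "delta_pos": [0.4, -3.9, 0], "hand": 8.76},
  {"delta_rot": [0, 0, -1.37], "delta_pos": [0.4, -3.9, 0], "hand": 8.76},
  {"delta_rot": [0, 0, -1.37], "delta_pos": [0.4, -3.9, 0], "hand": 8.76},
  {"delta_rot": [0, 0, -1.37], "delta_pos": [0.4, -3.9, 0], "hand": 8.76},
  {"delta_rot": [0, 0, -1.37], "delta_pos": [0.4, -3.9, 0], "hand": 8.76},
  {"delta_rot": [0, 0, -1.37], "delta_pos": [0.4, -3.9, 0], "hand": 8.76},
])

```text
t: 2.1
eef_pos: [0.498, -0.0554, 0.2224]
ee_rot: [3.141, 0.0, -1.96]
force: [1.4, 1.1, 0.8]
width: 0.0877
```

Call:
move_arm([
  {"delta_rot": [0, 0, 0], "delta_pos": [-0.4, -2.92, 0], "hand": 8.76},
  {"delta_rot": [0, 0, 0], "delta_pos": [-0.4, -2.92, 0], "hand": 8.76},
  {"delta_rot": [0, 0, 0], "delta_pos": [-0.4, -2.92, 0], "hand": 8.76},
  {"delta_rot": [0, 0, 0], "delta_pos": [-0.4, -2.92, 0], "hand": 8.76},
  {"delta_rot": [0, 0, 0], "delta_pos": [-0.4, -2.92, 0], "hand": 8.76},
  {"delta_rot": [0, 0, 0], "delta_pos": [-0.4, -2.92, 0], "hand": 8.76},
  {"delta_rot": [0, 0, 0], "delta_pos": [-0.4, -2.92, 0], "hand": 8.76},
  {"delta_rot": [0, 0, 0], "delta_pos": [-0.4, -2.92, 0], "hand": 8.76},
  {"delta_rot": [0, 0, 0], "delta_pos": [-0.4, -2.92, 0], "hand": 8.76},
  {"delta_rot": [0, 0, 0], "delta_pos": [-0.4, -2.92, 0], "hand": 8.76},
])

```text
t: 3.1
eef_pos: [0.4579, -0.3469, 0.2221]
ee_rot: [3.141, 0.0, -1.959]
force: [0.9, 0.3, 0.1]
width: 0.0879
```

```bash
cat >> h.py <<'E'
from scipy.spatial.transform import Rotation as Ro
def wT(s):
    T=np.eye(4);T[:3,:3]=Ro.from_euler('xyz',s['ee_rot']).as_matrix();T[:3,3]=s['eef_pos']
    return T@np.array(camera_info('wrist')['T_tool_cam'])
def won(T,uv,z):
    c=camera_info('wrist');p=cv2.undistortPoints(np.array([[uv]],float),np.array(c['camera_matrix']),np.array(c['dist']))[0,0]
    d=T[:3,:3]@np.r_[p,1];o=T[:3,3];return o+d*(z-o[2])/d[2]
def grabw(name):
    s=get_state();T=wT(s);im=grab_frame('wrist');cv2.imwrite(f'pics/{name}.png',im);np.save(f'pics/{name}.npy',T)
    print(s['t'],s['eef_pos'],s['ee_rot'],s['force'],s['width']);return im,T
E
python3 - <<'E'
from h import *
im,T=grabw('w1')
h=cv2.cvtColor(im,cv2.COLOR_BGR2HSV)
m=(((h[...,0]<6)|(h[...,0]>174))&(h[...,1]>190)&(h[...,2]>120)).astype(np.uint8)
n,l,s,c=cv2.connectedComponentsWithStats(m)
for i in range(1,n):
    if s[i][4]>200: print(s[i],c[i],won(T,c[i],.115))
E
```

```text
3.1 [ 0.45785775 -0.34694981  0.22214566] [ 3.14106277e+00  1.28953077e-04 -1.95949561e+00] [0.85943829 0.33534103 0.1319951 ] 0.08786871271139077
[299 179  32  37 551] [314.5862069  200.41923775] [ 0.4582329  -0.34833745  0.115     ]
```

View pics/w1.png

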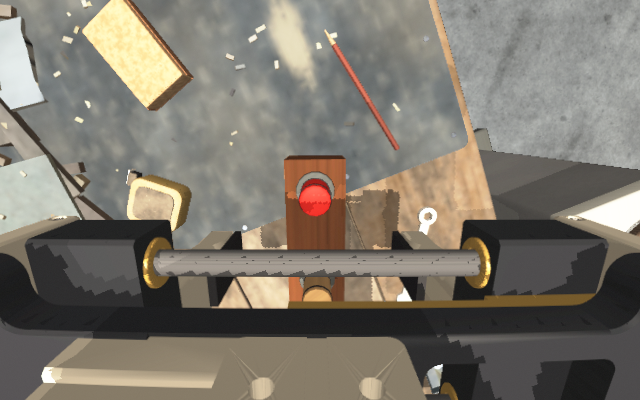

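The wrist view shows the red handle at (315,200) between the open fingers. It casts to (0.458,-0.348), within 1–2 mm of the top-camera result, so I'm descending.

Call:
move_arm([
  {"delta_rot": [0, 0, 0], "delta_pos": [0, 0, -1.8], "hand": 8.76},
  {"delta_rot": [0, 0, 0], "delta_pos": [0, 0, -1.8], "hand": 8.76},
  {"delta_rot": [0, 0, 0], "delta_pos": [0, 0, -1.8], "hand": 8.76},
  {"delta_rot": [0, 0, 0], "delta_pos": [0, 0, -1.8], "hand": 8.76},
  {"delta_rot": [0, 0, 0], "delta_pos": [0, 0, -1.8], "hand": 8.76},
  {"delta_rot": [0, 0, 0], "delta_pos": [0, 0, -1.8], "hand": 8.76},
  {"delta_rot": [0, 0, 0], "delta_pos": [0, 0, -1.0], "hand": 8.76},
  {"delta_rot": [0, 0, 0], "delta_pos": [0, 0, -1.0], "hand": 8.76},
  {"delta_rot": [0, 0, 0], "delta_pos": [0, 0, 0], "hand": 8.76},
  {"delta_rot": [0, 0, 0], "delta_pos": [0, 0, 0], "hand": 6},
])

```text
t: 4.15
eef_pos: [0.4586, -0.346, 0.0948]
ee_rot: [-3.141, -0.0, -1.959]
force: [0.8, 0.3, 1.2]
width: 0.0838
```

Call:
move_arm([
  {"delta_rot": [0, 0, 0], "delta_pos": [0, 0, 0], "hand": 4},
  {"delta_rot": [0, 0, 0], "delta_pos": [0, 0, 0], "hand": 2.5},
  {"delta_rot": [0, 0, 0], "delta_pos": [0, 0, 0], "hand": 2.5},
  {"delta_rot": [0, 0, 0], "delta_pos": [0, 0, 0], "hand": 2.5},
  {"delta_rot": [0, 0, 0], "delta_pos": [0, 0, 0], "hand": 2.5},
  {"delta_rot": [0, 0, 0], "delta_pos": [0, 0, 0], "hand": 2.5},
  {"delta_rot": [0, 0, 0], "delta_pos": [0, 0, 0], "hand": 2.5},
  {"delta_rot": [0, 0, 0], "delta_pos": [0, 0, 0], "hand": 2.5},
  {"delta_rot": [0, 0, 0], "delta_pos": [0, 0, 0], "hand": 2.5},
  {"delta_rot": [0, 0, 0], "delta_pos": [0, 0, 0], "hand": 2.5},
], force=45)

```text
t: 5.15
eef_pos: [0.4586, -0.3459, 0.0945]
ee_rot: [-3.141, -0.0, -1.959]
force: [0.6, -0.7, 0.1]
width: 0.0306
```

Call:
move_arm([
  {"delta_rot": [0, 0, 0], "delta_pos": [0, 0, 0.5], "hand": 2.5},
  {"delta_rot": [0, 0, 0], "delta_pos": [0, 0, 1.0], "hand": 2.5},
  {"delta_rot": [0, 0, 0], "delta_pos": [0, 0, 1.5], "hand": 2.5},
  {"delta_rot": [0, 0, 0], "delta_pos": [0, 0, 2.0], "hand": 2.5},
  {"delta_rot": [0, 0, 0], "delta_pos": [0, 0, 2.0], "hand": 2.5},
  {"delta_rot": [0, 0, 0], "delta_pos": [0, 0, 2.0], "hand": 2.5},
  {"delta_rot": [0, 0, 0], "delta_pos": [0, 0, 2.0], "hand": 2.5},
  {"delta_rot": [0, 0, 0], "delta_pos": [0, 0, 1.5], "hand": 2.5},
  {"delta_rot": [0, 0, 0], "delta_pos": [0, 0, 0.5], "hand": 2.5},
  {"delta_rot": [0, 0, 0], "delta_pos": [0, 0, 0], "hand": 2.5},
])

```text
t: 6.15
eef_pos: [0.4585, -0.3459, 0.2254]
ee_rot: [-3.14, 0.0, -1.959]
force: [0.1, 0.6, -1.5]
width: 0.0303
```

```bash
python3 - <<'E'
from h import *
im,T=grabw('w2')
cv2.imwrite('pics/scene2.png',grab_frame('scene'))
E
```

```text
6.15 [ 0.45852878 -0.34592273  0.22541058] [-3.14001497e+00  1.61654259e-04 -1.95946935e+00] [ 0.1368997   0.63076785 -1.45386608] 0.03032434237734244
```

View pics/w2.png

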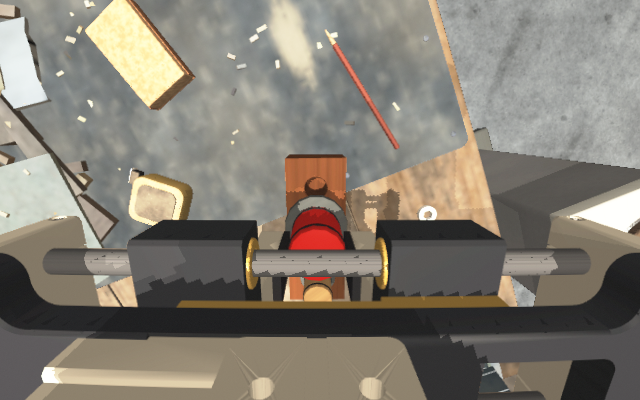

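View pics/scene2.png

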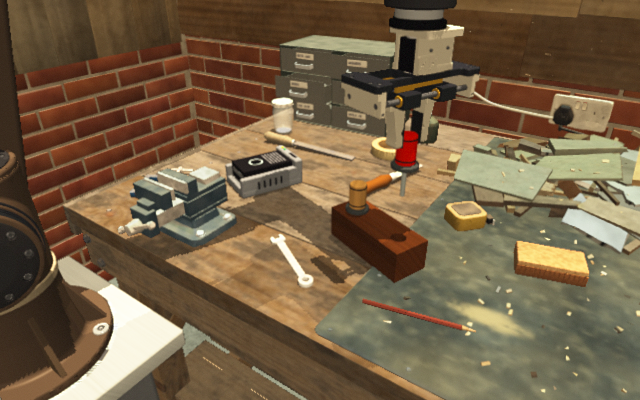

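The pin is held upright, with its tip at (405,193) in the scene view. The drift is untouched, and the empty hole shows at (398,238) as predicted.

Call:
move_arm([
  {"delta_rot": [0, 0, 0], "delta_pos": [0.9, 3.6, 0], "hand": 2.5},
  {"delta_rot": [0, 0, 0], "delta_pos": [1.0, 4.1, 0], "hand": 2.5},
  {"delta_rot": [0, 0, 0], "delta_pos": [1.0, 4.1, 0], "hand": 2.5},
  {"delta_rot": [0, 0, 0], "delta_pos": [1.0, 4.1, 0], "hand": 2.5},
  {"delta_rot": [0, 0, 0], "delta_pos": [1.0, 4.1, 0], "hand": 2.5},
  {"delta_rot": [0, 0, 0], "delta_pos": [1.0, 4.1, 0], "hand": 2.5},
  {"delta_rot": [0, 0, 0], "delta_pos": [1.0, 4.1, 0], "hand": 2.5},
  {"delta_rot": [0, 0, 0], "delta_pos": [1.0, 4.1, 0], "hand": 2.5},
  {"delta_rot": [0, 0, 0], "delta_pos": [1.0, 4.1, 0], "hand": 2.5},
  {"delta_rot": [0, 0, 0], "delta_pos": [0.9, 4.0, 0], "hand": 2.5},
])

```text
t: 7.25
eef_pos: [0.556, 0.0599, 0.2234]
ee_rot: [3.14, -0.001, -1.959]
force: [0.6, -1.4, -0.9]
width: 0.0307
```

Call:
move_arm([
  {"delta_rot": [0, 0, 0], "delta_pos": [0, 0, -1.0], "hand": 2.5},
  {"delta_rot": [0, 0, 0], "delta_pos": [0, 0, -1.0], "hand": 2.5},
  {"delta_rot": [0, 0, 0], "delta_pos": [0, 0, -1.0], "hand": 2.5},
  {"delta_rot": [0, 0, 0], "delta_pos": [0, 0, -1.0], "hand": 2.5},
  {"delta_rot": [0, 0, 0], "delta_pos": [0, 0, -1.0], "hand": 2.5},
  {"delta_rot": [0, 0, 0], "delta_pos": [0, 0, -1.0], "hand": 2.5},
  {"delta_rot": [0, 0, 0], "delta_pos": [0, 0, -0.8], "hand": 2.5},
  {"delta_rot": [0, 0, 0], "delta_pos": [0, 0, 0], "hand": 2.5},
  {"delta_rot": [0, 0, 0], "delta_pos": [0, 0, 0], "hand": 2.5},
  {"delta_rot": [0, 0, 0], "delta_pos": [0, 0, 0], "hand": 2.5},
])

```text
t: 8.25
eef_pos: [0.5567, 0.0582, 0.157]
ee_rot: [-3.141, 0.001, -1.959]
force: [0.9, -0.2, -0.1]
width: 0.0307
```

```bash
python3 - <<'E'
from h import *
im,T=grabw('w3')
s=grab_frame('scene');cv2.imwrite('pics/scene3.png',cv2.resize(s[80:200,200:330],None,fx=5,fy=5,interpolation=cv2.INTER_CUBIC))
p=get_state()['eef_pos']
for z in(p[2]-.0845,):
  q=px('scene',[[p[0],p[1],z],[p[0],p[1],.0565],[.55605,.0573,.0565]]); print(q,(q-[200,80])*5)
E
```

```text
8.25 [0.55673873 0.0582294  0.15696985] [-3.14087507e+00  5.39187221e-04 -1.95935668e+00] [ 0.92490023 -0.1728193  -0.07805048] 0.03071700375410719
[[255.32282012 155.51297419]
 [255.81595029 161.8830246 ]
 [255.96422532 162.07836472]] [[276.61410061 377.56487096]
 [279.07975144 409.41512301]
 [279.82112659 410.39182359]]
```

View pics/scene3.png

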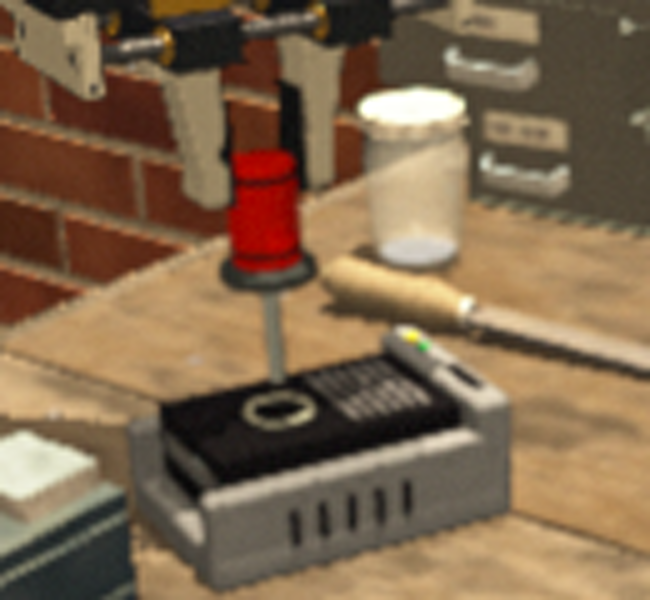

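View pics/w3.png

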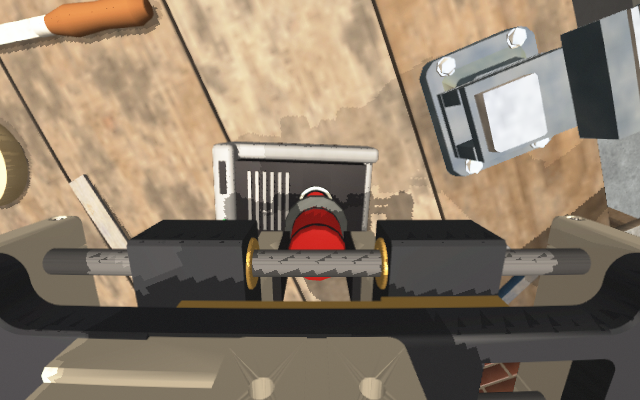

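The tip is seen at (277,380) as predicted, above the well ring at (281,410). Descending into the well.

Call:
move_arm([
  {"delta_rot": [0, 0, 0], "delta_pos": [0, -0.05, -0.5], "hand": 2.5},
  {"delta_rot": [0, 0, 0], "delta_pos": [0, 0, -0.5], "hand": 2.5},
  {"delta_rot": [0, 0, 0], "delta_pos": [0, 0, -0.5], "hand": 2.5},
  {"delta_rot": [0, 0, 0], "delta_pos": [0, 0, -0.5], "hand": 2.5},
  {"delta_rot": [0, 0, 0], "delta_pos": [0, 0, -0.5], "hand": 2.5},
  {"delta_rot": [0, 0, 0], "delta_pos": [0, 0, -0.3], "hand": 2.5},
  {"delta_rot": [0, 0, 0], "delta_pos": [0, 0, 0], "hand": 2.5},
  {"delta_rot": [0, 0, 0], "delta_pos": [0, 0, 0], "hand": 2.5},
  {"delta_rot": [0, 0, 0], "delta_pos": [0, 0, 0], "hand": 2.5},
  {"delta_rot": [0, 0, 0], "delta_pos": [0, 0, 0], "hand": 2.5},
])

```text
t: 9.35
eef_pos: [0.5565, 0.0577, 0.1287]
ee_rot: [-3.141, 0.0, -1.959]
force: [0.7, -0.0, -0.9]
width: 0.0308
```

```bash
python3 - <<'E'
from h import *
s=grab_frame('scene');cv2.imwrite('pics/scene4.png',cv2.resize(s[80:200,200:330],None,fx=5,fy=5,interpolation=cv2.INTER_CUBIC))
st=get_state();print(st['eef_pos'],st['force'])
E
```

```text
[0.55648618 0.05769776 0.12869234] [-0.24065312 -0.3600156  -0.59997534]
```

View pics/scene4.png

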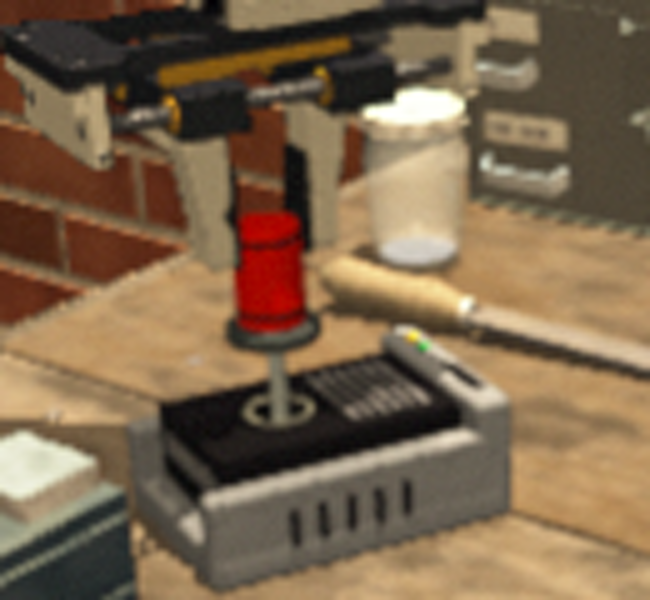

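The pin is inside the well at (279,410), with no contact force yet. Pressing now.

Call:
move_arm([
  {"delta_rot": [0, 0, 0], "delta_pos": [0, 0, -0.2], "hand": 2.5},
  {"delta_rot": [0, 0, 0], "delta_pos": [0, 0, -0.2], "hand": 2.5},
  {"delta_rot": [0, 0, 0], "delta_pos": [0, 0, -0.2], "hand": 2.5},
  {"delta_rot": [0, 0, 0], "delta_pos": [0, 0, -0.2], "hand": 2.5},
  {"delta_rot": [0, 0, 0], "delta_pos": [0, 0, -0.2], "hand": 2.5},
  {"delta_rot": [0, 0, 0], "delta_pos": [0, 0, 0], "hand": 2.5},
  {"delta_rot": [0, 0, 0], "delta_pos": [0, 0, 0], "hand": 2.5},
  {"delta_rot": [0, 0, 0], "delta_pos": [0, 0, 0], "hand": 2.5},
  {"delta_rot": [0, 0, 0], "delta_pos": [0, 0, 0], "hand": 2.5},
  {"delta_rot": [0, 0, 0], "delta_pos": [0, 0, 0], "hand": 2.5},
])

```text
t: 10.4
eef_pos: [0.5566, 0.0577, 0.1187]
ee_rot: [-3.141, 0.0, -1.959]
force: [0.3, -0.1, 4.4]
width: 0.0307
```

Call:
move_arm([
  {"delta_rot": [0, 0, 0], "delta_pos": [-0.28, 0.12, -0.05], "hand": 2.5},
  {"delta_rot": [0, 0, 0], "delta_pos": [-0.28, 0.12, 0], "hand": 2.5},
  {"delta_rot": [0, 0, 0], "delta_pos": [-0.28, 0.12, 0], "hand": 2.5},
  {"delta_rot": [0, 0, 0], "delta_pos": [-0.28, 0.12, 0], "hand": 2.5},
  {"delta_rot": [0, 0, 0], "delta_pos": [-0.28, 0.12, 0], "hand": 2.5},
  {"delta_rot": [0, 0, 0], "delta_pos": [-0.28, 0.12, 0], "hand": 2.5},
  {"delta_rot": [0, 0, 0], "delta_pos": [-0.28, 0.12, 0], "hand": 2.5},
  {"delta_rot": [0, 0, 0], "delta_pos": [-0.28, 0.12, 0], "hand": 2.5},
  {"delta_rot": [0, 0, 0], "delta_pos": [-0.28, 0.12, 0], "hand": 2.5},
  {"delta_rot": [0, 0, 0], "delta_pos": [-0.28, 0.12, 0], "hand": 2.5},
])

```text
t: 11.4
eef_pos: [0.5282, 0.0698, 0.118]
ee_rot: [-3.142, 0.0, -1.959]
force: [2.1, -0.5, 3.7]
width: 0.0309
```

Call:
move_arm([
  {"delta_rot": [0, 0, 0], "delta_pos": [-0.28, 0.12, 0], "hand": 2.5},
  {"delta_rot": [0, 0, 0], "delta_pos": [-0.28, 0.12, 0], "hand": 2.5},
  {"delta_rot": [0, 0, 0], "delta_pos": [-0.28, 0.12, 0], "hand": 2.5},
  {"delta_rot": [0, 0, 0], "delta_pos": [-0.28, 0.12, 0], "hand": 2.5},
  {"delta_rot": [0, 0, 0], "delta_pos": [-0.28, 0.12, 0], "hand": 2.5},
  {"delta_rot": [0, 0, 0], "delta_pos": [-0.28, 0.12, 0], "hand": 2.5},
  {"delta_rot": [0, 0, 0], "delta_pos": [-0.28, 0.12, 0], "hand": 2.5},
  {"delta_rot": [0, 0, 0], "delta_pos": [-0.2, 0.08, 0], "hand": 2.5},
  {"delta_rot": [0, 0, 0], "delta_pos": [-0.2, 0.08, 0], "hand": 2.5},
  {"delta_rot": [0, 0, 0], "delta_pos": [0, 0, 0], "hand": 2.5},
])

```text
t: 12.4
eef_pos: [0.5044, 0.0797, 0.1179]
ee_rot: [3.141, -0.0, -1.959]
force: [1.0, -0.3, 5.1]
width: 0.031
```

```bash
python3 - <<'E'
from h import *
s=grab_frame('scene');cv2.imwrite('pics/scene5.png',cv2.resize(s[80:200,200:330],None,fx=5,fy=5,interpolation=cv2.INTER_CUBIC))
st=get_state();print(st['eef_pos'],st['force'])
E
```

```text
[0.50445878 0.07971659 0.11790785] [2.39234914 1.35858638 4.7994024 ]
```

View pics/scene5.png

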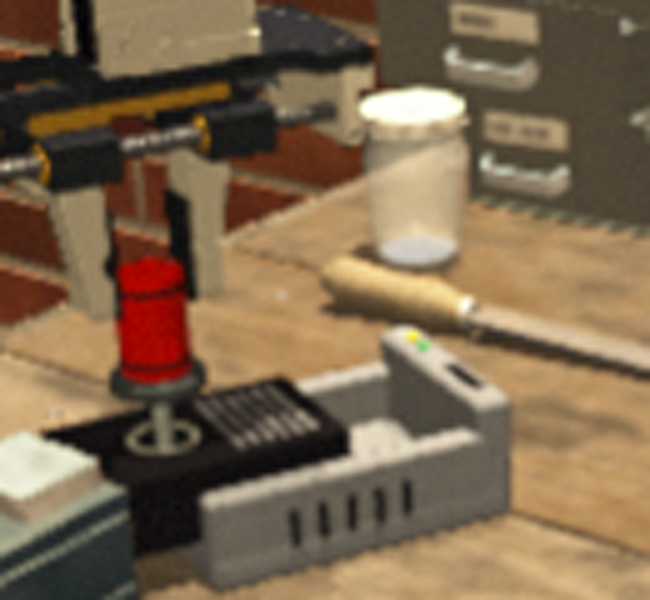

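The battery is mostly out, with the ring at (163,436) and the pin still in it. Pushing on to the stop.

Call:
move_arm([
  {"delta_rot": [0, 0, 0], "delta_pos": [-0.13, 0.055, 0], "hand": 2.5},
  {"delta_rot": [0, 0, 0], "delta_pos": [-0.13, 0.055, 0], "hand": 2.5},
  {"delta_rot": [0, 0, 0], "delta_pos": [-0.13, 0.055, 0], "hand": 2.5},
  {"delta_rot": [0, 0, 0], "delta_pos": [-0.13, 0.055, 0], "hand": 2.5},
  {"delta_rot": [0, 0, 0], "delta_pos": [-0.13, 0.055, 0], "hand": 2.5},
  {"delta_rot": [0, 0, 0], "delta_pos": [0, 0, 0], "hand": 2.5},
  {"delta_rot": [0, 0, 0], "delta_pos": [0, 0, 0], "hand": 2.5},
  {"delta_rot": [0, 0, 0], "delta_pos": [0, 0, 0], "hand": 2.5},
  {"delta_rot": [0, 0, 0], "delta_pos": [0, 0, 0], "hand": 2.5},
  {"delta_rot": [0, 0, 0], "delta_pos": [0, 0, 0], "hand": 2.5},
])

```text
t: 13.45
eef_pos: [0.4982, 0.0824, 0.1179]
ee_rot: [3.141, -0.0, -1.959]
force: [1.5, 0.2, 4.3]
width: 0.0312
```

```bash
python3 - <<'E'
from h import *
s=grab_frame('scene');cv2.imwrite('pics/scene6.png',cv2.resize(s[80:200,200:330],None,fx=5,fy=5,interpolation=cv2.INTER_CUBIC))
st=get_state();print(st['eef_pos'],st['force'])
w=np.array([.556,.0573,.0565])
for d in(.045,.05,.055,.06):
  print(d,(px('scene',w+d*np.array([-.921,.389,0]))-[200,80])*5)
E
```

```text
[0.49819004 0.08236114 0.11790209] [ 2.02954388 -0.06794244  3.67535176]
0.045 [[188.98238444 433.23722863]]
0.05 [[178.66774341 435.83109621]]
0.055 [[168.30624321 438.43715998]]
0.06 [[157.89762023 441.05549221]]
```

View pics/scene6.png

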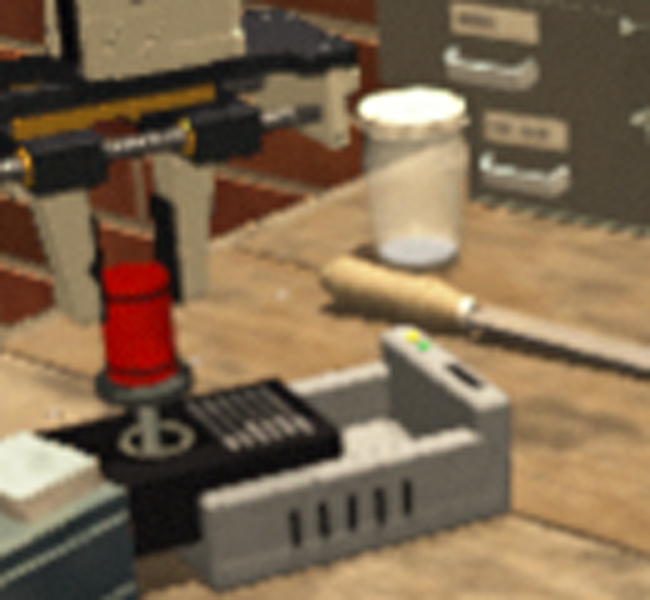

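Call:
move_arm([
  {"delta_rot": [0, 0, 0], "delta_pos": [-0.09, 0.04, 0], "hand": 2.5},
  {"delta_rot": [0, 0, 0], "delta_pos": [-0.09, 0.04, 0], "hand": 2.5},
  {"delta_rot": [0, 0, 0], "delta_pos": [-0.09, 0.04, 0], "hand": 2.5},
  {"delta_rot": [0, 0, 0], "delta_pos": [0, 0, 0], "hand": 2.5},
  {"delta_rot": [0, 0, 0], "delta_pos": [0, 0, 0], "hand": 2.5},
  {"delta_rot": [0, 0, 0], "delta_pos": [0, 0, 0], "hand": 2.5},
  {"delta_rot": [0, 0, 0], "delta_pos": [0, 0, 0], "hand": 2.5},
  {"delta_rot": [0, 0, 0], "delta_pos": [0, 0, 0], "hand": 2.5},
  {"delta_rot": [0, 0, 0], "delta_pos": [0, 0, 0], "hand": 2.5},
  {"delta_rot": [0, 0, 0], "delta_pos": [0, 0, 0], "hand": 2.5},
])

```text
t: 14.5
eef_pos: [0.4955, 0.0836, 0.118]
ee_rot: [3.142, -0.0, -1.959]
force: [2.6, -0.7, 3.8]
width: 0.0308
```

Call:
move_arm([
  {"delta_rot": [0, 0, 0], "delta_pos": [0.28, -0.12, 0], "hand": 2.5},
  {"delta_rot": [0, 0, 0], "delta_pos": [0, 0, 0.5], "hand": 2.5},
  {"delta_rot": [0, 0, 0], "delta_pos": [0, 0, 0.8], "hand": 2.5},
  {"delta_rot": [0, 0, 0], "delta_pos": [0, 0, 1.0], "hand": 2.5},
  {"delta_rot": [0, 0, 0], "delta_pos": [0, 0, 1.5], "hand": 2.5},
  {"delta_rot": [0, 0, 0], "delta_pos": [0, 0, 2.0], "hand": 2.5},
  {"delta_rot": [0, 0, 0], "delta_pos": [0, 0, 2.0], "hand": 2.5},
  {"delta_rot": [0, 0, 0], "delta_pos": [0, 0, 2.0], "hand": 2.5},
  {"delta_rot": [0, 0, 0], "delta_pos": [0, 0, 1.0], "hand": 2.5},
  {"delta_rot": [0, 0, 0], "delta_pos": [0, 0, 0], "hand": 2.5},
])

```text
t: 15.5
eef_pos: [0.4987, 0.0825, 0.2274]
ee_rot: [-3.14, 0.002, -1.959]
force: [-0.4, 0.1, -1.7]
width: 0.0308
```

```bash
python3 - <<'E'
from h import *
st=get_state();p=st['eef_pos'];print(p,st['force'],st['width'])
s=grab_frame('scene');cv2.imwrite('pics/scene7.png',cv2.resize(s[40:200,180:340],None,fx=3.5,fy=3.5,interpolation=cv2.INTER_CUBIC))
print((px('scene',[[p[0],p[1],p[2]-.0845],[p[0],p[1],p[2]+.0205]])-[180,40])*3.5)
E
```

```text
[0.49869946 0.08253912 0.22735128] [-0.40003416  0.10804485 -1.7011479 ] 0.03076154505989573
[[162.35006899 321.63230045]
 [144.19521505 151.22156489]]
```

View pics/scene7.png

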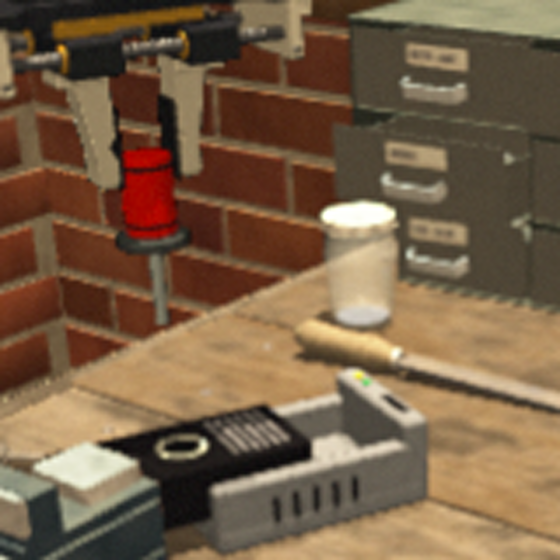

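The ring is at (232,167) in full-image pixels, which means the battery is about 58–59 mm out. The pin is still straight, and its tip is at the predicted pixel. Returning to the stand.

Call:
move_arm([
  {"delta_rot": [0, 0, 0], "delta_pos": [-0.4, -4.0, 0], "hand": 2.5},
  {"delta_rot": [0, 0, 0], "delta_pos": [-0.4, -4.4, 0], "hand": 2.5},
  {"delta_rot": [0, 0, 0], "delta_pos": [-0.4, -4.4, 0], "hand": 2.5},
  {"delta_rot": [0, 0, 0], "delta_pos": [-0.4, -4.4, 0], "hand": 2.5},
  {"delta_rot": [0, 0, 0], "delta_pos": [-0.4, -4.4, 0], "hand": 2.5},
  {"delta_rot": [0, 0, 0], "delta_pos": [-0.4, -4.4, 0], "hand": 2.5},
  {"delta_rot": [0, 0, 0], "delta_pos": [-0.4, -4.4, 0], "hand": 2.5},
  {"delta_rot": [0, 0, 0], "delta_pos": [-0.4, -4.4, 0], "hand": 2.5},
  {"delta_rot": [0, 0, 0], "delta_pos": [-0.4, -4.4, 0], "hand": 2.5},
  {"delta_rot": [0, 0, 0], "delta_pos": [-0.4, -3.6, 0], "hand": 2.5},
])

```text
t: 16.55
eef_pos: [0.4571, -0.3474, 0.2242]
ee_rot: [3.139, 0.0, -1.96]
force: [-0.0, 0.6, -1.0]
width: 0.0309
```

Call:
move_arm([
  {"delta_rot": [0, 0, 0], "delta_pos": [0, 0, 0], "hand": 2.5},
  {"delta_rot": [0, 0, 0], "delta_pos": [0, 0, 0], "hand": 2.5},
  {"delta_rot": [0, 0, 0], "delta_pos": [0, 0, -1.0], "hand": 2.5},
  {"delta_rot": [0, 0, 0], "delta_pos": [0, 0, -1.0], "hand": 2.5},
  {"delta_rot": [0, 0, 0], "delta_pos": [0, 0, -1.0], "hand": 2.5},
  {"delta_rot": [0, 0, 0], "delta_pos": [0, 0, -1.0], "hand": 2.5},
  {"delta_rot": [0, 0, 0], "delta_pos": [0, 0, -1.0], "hand": 2.5},
  {"delta_rot": [0, 0, 0], "delta_pos": [0, 0, -1.0], "hand": 2.5},
  {"delta_rot": [0, 0, 0], "delta_pos": [0, 0, -0.5], "hand": 2.5},
  {"delta_rot": [0, 0, 0], "delta_pos": [0, 0, 0], "hand": 2.5},
])

```text
t: 17.55
eef_pos: [0.4579, -0.3454, 0.16]
ee_rot: [3.14, -0.0, -1.959]
force: [0.2, 0.0, -0.7]
width: 0.031
```

```bash
python3 - <<'E'
from h import *
st=get_state();p=st['eef_pos'];print(p,st['force'],st['width'])
s=grab_frame('scene');cv2.imwrite('pics/scene8.png',cv2.resize(s[130:290,320:480],None,fx=3.5,fy=3.5,interpolation=cv2.INTER_CUBIC))
print((px('scene',[[p[0],p[1],p[2]-.0845],[.4579,-.3475,.06]])-[320,130])*3.5)
E
```

```text
[ 0.45794754 -0.34542238  0.15999472] [ 0.20803924  0.02721988 -0.73855135] 0.030974172155756086
[[273.50504515 347.06142497]
 [274.68348274 375.59056746]]
```

View pics/scene8.png

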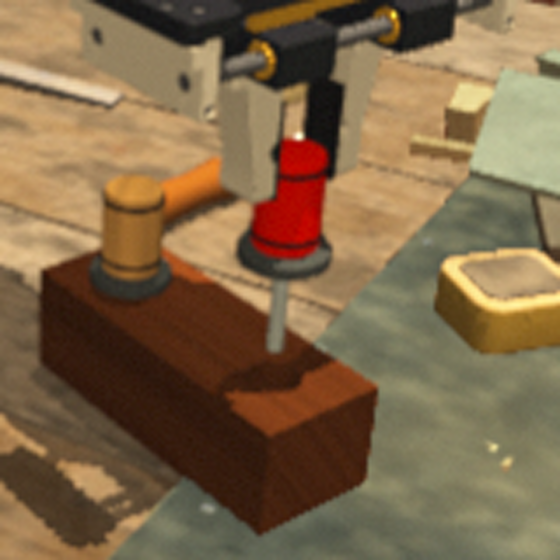

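The tip at (274,350) is about 15 mm above the hole and in line with it. Inserting.

Call:
move_arm([
  {"delta_rot": [0, 0, 0], "delta_pos": [0.05, -0.1, -0.6], "hand": 2.5},
  {"delta_rot": [0, 0, 0], "delta_pos": [0, 0, -1.0], "hand": 2.5},
  {"delta_rot": [0, 0, 0], "delta_pos": [0, 0, -1.0], "hand": 2.5},
  {"delta_rot": [0, 0, 0], "delta_pos": [0, 0, -1.0], "hand": 2.5},
  {"delta_rot": [0, 0, 0], "delta_pos": [0, 0, -1.0], "hand": 2.5},
  {"delta_rot": [0, 0, 0], "delta_pos": [0, 0, -1.0], "hand": 2.5},
  {"delta_rot": [0, 0, 0], "delta_pos": [0, 0, -0.4], "hand": 2.5},
  {"delta_rot": [0, 0, 0], "delta_pos": [0, 0, -0.4], "hand": 2.5},
  {"delta_rot": [0, 0, 0], "delta_pos": [0, 0, 0], "hand": 2.5},
  {"delta_rot": [0, 0, 0], "delta_pos": [0, 0, 0], "hand": 2.5},
])

```text
t: 18.6
eef_pos: [0.4591, -0.3467, 0.0972]
ee_rot: [-3.141, -0.0, -1.959]
force: [-0.7, -0.0, -0.9]
width: 0.0311
```

No contact yet, so I'm going down 2 mm more and then opening.

Call:
move_arm([
  {"delta_rot": [0, 0, 0], "delta_pos": [0, 0, -0.1], "hand": 2.5},
  {"delta_rot": [0, 0, 0], "delta_pos": [0, 0, -0.1], "hand": 2.5},
  {"delta_rot": [0, 0, 0], "delta_pos": [0, 0, 0], "hand": 2.5},
  {"delta_rot": [0, 0, 0], "delta_pos": [0, 0, 0], "hand": 3.4},
  {"delta_rot": [0, 0, 0], "delta_pos": [0, 0, 0], "hand": 4.0},
  {"delta_rot": [0, 0, 0], "delta_pos": [0, 0, 0], "hand": 6.0},
  {"delta_rot": [0, 0, 0], "delta_pos": [0, 0, 0], "hand": 8.76},
  {"delta_rot": [0, 0, 0], "delta_pos": [0, 0, 0], "hand": 8.76},
  {"delta_rot": [0, 0, 0], "delta_pos": [0, 0, 0], "hand": 8.76},
  {"delta_rot": [0, 0, 0], "delta_pos": [0, 0, 0], "hand": 8.76},
])

```text
t: 19.6
eef_pos: [0.4589, -0.3466, 0.0949]
ee_rot: [3.142, -0.0, -1.959]
force: [-0.4, -0.6, 0.5]
width: 0.0746
```

Call:
move_arm([
  {"delta_rot": [0, 0, 0], "delta_pos": [0, 0, 0.5], "hand": 8.76},
  {"delta_rot": [0, 0, 0], "delta_pos": [0, 0, 1.0], "hand": 8.76},
  {"delta_rot": [0, 0, 0], "delta_pos": [0, 0, 1.5], "hand": 8.76},
  {"delta_rot": [0, 0, 0], "delta_pos": [0, 0, 2.0], "hand": 8.76},
  {"delta_rot": [0, 0, 0], "delta_pos": [0, 0, 2.5], "hand": 8.76},
  {"delta_rot": [0, 0, 0], "delta_pos": [0, 0, 3.0], "hand": 8.76},
  {"delta_rot": [0, 0, 0], "delta_pos": [0, 0, 3.0], "hand": 8.76},
  {"delta_rot": [0, 0, 0], "delta_pos": [0, 0, 2.0], "hand": 8.76},
  {"delta_rot": [0, 0, 0], "delta_pos": [0, 0, 0], "hand": 8.76},
  {"delta_rot": [0, 0, 0], "delta_pos": [0, 0, 0], "hand": 8.76},
])

```text
t: 20.6
eef_pos: [0.459, -0.3465, 0.251]
ee_rot: [-3.14, 0.0, -1.96]
force: [0.0, -0.3, -0.3]
width: 0.0877
```

```bash
python3 - <<'E'
from h import *
st=get_state();print(st['t'],st['eef_pos'],st['width'])
s=grab_frame('scene');cv2.imwrite('pics/scene9.png',s[100:300,180:480].repeat(2,0).repeat(2,1))
t=grab_frame('top');cv2.imwrite('pics/top9.png',cv2.resize(t[130:260,180:300],None,fx=4,fy=4,interpolation=cv2.INTER_CUBIC))
w=np.array([.556,.0573,.0565])
for d in(.05,.06):print((px('top',w+d*np.array([-.921,.389,0]))-[180,130])*4)
E
```

```text
20.6 [ 0.45896852 -0.34654438  0.2509576 ] 0.08769434526058136
[[159.99431844 331.70490349]]
[[152.00362574 348.94289837]]
```

View pics/scene9.png

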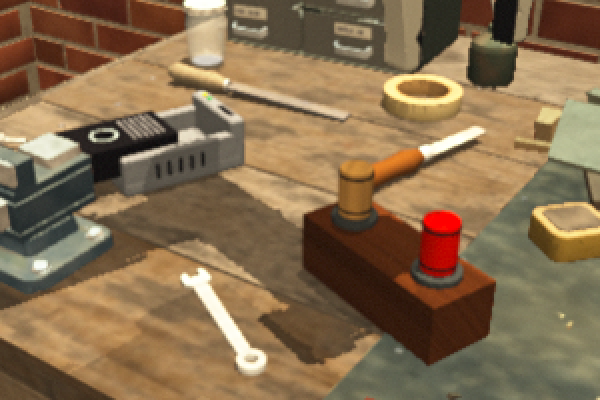

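View pics/top9.png

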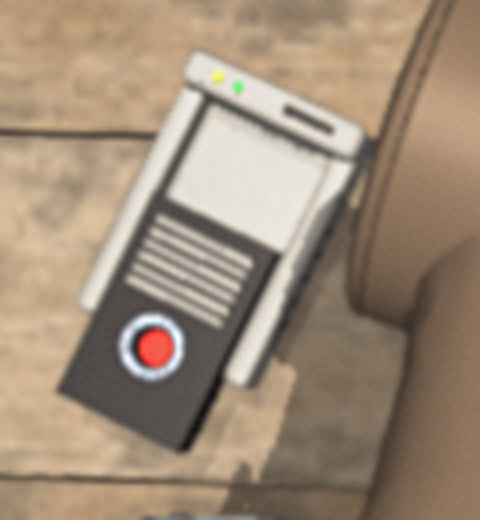

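The pin stands seated and upright in its hole, and the drift hasn't moved. From above, the ring is at (152,347) in the zoom, which puts the battery about 59–60 mm out. The red button looks the same in the well as it did unpressed.

```bash
python3 -c "
from station import *
print(job_done())"
```

```text
the job is handed in; nothing more can be done
None
```

I pressed the button with the release pin, pushed the battery out about 59–60 mm of 60, and put the pin back in its hole. The job was handed in at about 20.7 s of the 45 s allowed; it gave no verdict.

- **Press:** The button was down about 8 mm, judged from a wrist force of about 5 N and the pin's height. The upward force was still about 4 N when the push ended. I had no direct reading of the button joint, so the 6 mm and hold-down conditions are inferred, not measured.
- **Battery:** In the final top view the well's ring matches the predicted position for about 59–60 mm out. The force never rose sharply at the outer stop, so I rely on the picture for this.
- **Button:** It looks fully up again in the final top view.
- **Pin and drift:** The pin is released, upright, and its collar appears to rest on the stand. The drift shows no visible movement.
- **Arm:** The gripper was open and clear at z = 0.25 m at hand-in.

No check failed. The top, scene and wrist views agreed to within about 1–2 mm wherever I compared them.

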